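# Set up the red taper arbor in the tool-setting stand

## Task

Take the yellow dust plug out of the tool-setting stand's socket and stand it knob up in the black tray. Lift the red-banded taper arbor out of the sloping rack, lower it (do not drop it) into the socket until its taper is fully home and it stands upright, then swing the clamp finger all the way over its flange and let go. Leave the other two arbors in the rack and do not disturb the other things on the bench.

Things in the scene. Friction and masses are not known exactly. Their poses are not given: they have to be found in the camera images.
- stand: Fixed tool-setting stand: red base plate 100 x 170 x 15 mm and an upright round steel boss, 76 mm diameter with a red ring near its top, flat top face 80 mm above the table. A tapered bore (face diameter 31 mm, narrowing by 8 mm in radius per 55 mm of depth, more than 60 mm deep) opens upward in it. Origin on the bore's axis at table level, z up; the clamp's pivot post stands 68 mm to +y of it.
- socket_mouth (a point): Centre of the bore's mouth, on the boss's top face.
- socket_seat (a point): Point on the bore's axis, 52 mm below the mouth: where the red arbor's origin lies when its taper is fully home (its flange then stays about 3 mm above the boss's face).
- clamp (a joint): Swing clamp on the stand, a level steel bar 16 mm wide, 8 mm thick, underside 97 mm above the table, turning about a vertical post. Value in rad: starts between 0 and 0.35 (swung aside), 1.3 (end stop) = finger pointing from the post straight to the socket's axis, its tip 18 mm from that axis and some 4 mm above the flange of a seated arbor. Grows anticlockwise seen from above. Stiff with light friction (about 2 N at the knob), stays where left.
- clamp_pivot (a point): On the clamp's turning axis, at the underside of its bar.
- clamp_knob (a point): Centre of the clamp's upright round black knob's top (knob 16 mm diameter, 36 mm tall above the bar), 47 mm from the turning axis, on the other side of it from the finger.
- plug: Yellow plastic dust plug, 60 g, loose in the socket: tapered foot 10 mm long under a 52 mm disc 8 mm thick, then an upright round knob 20 mm diameter, 28 mm tall. Origin at the underside of the foot's centre, z up along its axis: disc's top at 18 mm, knob's top at 46 mm.
- tray: Fixed black open tray, 112 x 112 mm, 24 mm high, walls and floor 4 mm thick. Origin at the underside of its centre.
- rack: Fixed red sloping rack for three arbors: a plate 250 mm wide with three holes 80 mm apart, its face tipped 35 degrees towards its own -x (roughly the robot), centre of the face 85 mm above the table. Origin under that centre at table level, y along the row. The arbors hang in the holes by their flanges, so they lean 35 degrees from vertical with their tops towards the rack's -x; they come out along their own axes.
- arbor: The red-banded steel arbor, about 0.36 to 0.59 kg, in any one of the rack's holes. Origin at the centre of its lower (small) end, z along its axis towards its top: taper from 16 mm diameter at 0 to 32 mm at 55 mm, flange 56 mm diameter from 55 to 65 mm, round neck 28 mm diameter from 65 to 110 mm whose upper half is red. It is round: its turn about its axis is of no matter.
- arbor_top (a point): Centre of the red arbor's top end, 110 mm from its origin.
- arbor_blue: Blue-banded arbor with a straight shank, in the rack: leave it. Origin and z axis as for the red one; neck 24 mm diameter, top at 117 mm.
- arbor_yellow: Yellow-banded arbor with a short shank, in the rack: leave it. Origin and z axis as for the red one; neck 34 mm diameter, top at 101 mm.
- oil_bottle: Standing green bottle, 68 mm diameter, 190 mm tall, bystander. Origin at its underside.
- tin: Standing blue tin, 68 mm diameter, 70 mm tall, bystander. Origin at its underside.
- wrench: Steel wrench 177 mm long lying flat on the table, bystander. Origin under its shaft's middle.
- bearing: Steel bearing ring 62 mm diameter, 18 mm high, lying on the table, bystander. Origin at its underside's centre.
There are look-alikes about, which are no part of the job. Leave any green or purple look-alike of the arbor alone. What is meant by the plug is not green, and is the larger of those in its own colour.

How it is judged:
By the outcome, as a careful person would: the job done as asked, in the order asked, and still so for the second after the job is handed in, with the robot touching nothing.
It also fails if it takes over 59 s, if anything falls off the work surface, if the arm or the gripper's body presses on something with over 40 N, if the wrist force passes 120 N, or if a joint passes its speed limit or range.

## Robot

A 6-joint arm with a two-finger parallel gripper is mounted at the origin on the work surface. World frame = base frame: x ahead of the robot, y to its left, z up, the work surface at z = 0. Lengths are in m, angles in rad, forces in N, time in s.
With the tool pointing down it reaches from about 0.35 to 0.775 m from the base axis. Payload 7.3 kg.
Tool frame: the origin (TCP) lies midway between the tips of the shut fingers; the grasp point (between the pads) lies 19 mm behind it (env.tcp_to_grasp is the distance from the TCP to the grasp point, in m); z points along the fingers, x is the direction in which the jaws open and shut, and the axes are right-handed (so a half turn about z gives the same grasp; the last joint's range is limited). The gripper opens to 92 mm and grips with 3 to 60 N. Pads are 19 mm wide; open, the fingers measure 130 mm over their backs; the gripper's body (75 mm by 190 mm) begins 47 mm behind the grasp point.
Start: joints at [-1.353, 0.342, 1.524, -0, 1.275, -0.146], TCP at [0.187, -0.491, 0.227] pointing down, gripper open.
Joint ranges: [-2.53, 2.53], [-0.77, 2.02], [0.04, 2.7], [-1, 4.14], [0.28, 2.66], [-3.11, 3.11]. Speed limits (rad/s): [2.57, 2.57, 3.14, 3.14, 3.14, 3.14].

## Interface

Orientations are given as a 3x3 rotation matrix whose columns are the frame's x, y, z axes.
In Python, from workcell import env gives the robot as it stands. The module is installed in compiled form; this text tells all that it offers. Calls block until the motion is done:
- env.move_to(position, orientation): joint-space move of the TCP to a pose.
- env.move_straight(position, max_speed=0.15, rotation=None): straight line of the TCP; rotation=None keeps the orientation; max_speed is the mean speed in m/s.
- env.goto_joints(angles): joint-space move.
- env.command_gripper(opening, squeeze=None): finger opening in m; squeeze is the grip in N (None keeps the last); returns when the fingers have stopped.
- env.sleep(seconds).
- env.inverse_kinematics(position, orientation): joint angles nearest the present ones, or None.
- env.read_state(): the state.
- env.get_image(name): name is "side" or "top"; returns a dict with "pixels" (400x640x3 uint8, red, green, blue), "fx", "fy", "cx", "cy" (pixels), "R" (3x3) and "t" (3): a world point X has camera coordinates R X + t. Camera axes: x right, y down, z forward; pixel columns grow to the right and rows downward; lengths in m; the calibration is good to about 2 mm. A picture is of the moment at which its call begins. There is no depth.
A pose or a line that the arm cannot do raises env.MotionError and nothing moves.
- env.job_done(): hands the job in, once; it reports no verdict.
The state is a dict: "time": time; "joints": joint angles; "qd": joint speeds; "tau": joint torques, N m; "tool_pos": TCP position; "eef_rot": TCP orientation; "ft_force": force on the tool from outside, world axes, zero at the start; "moment": the same for the moment, N m; "width": finger opening in m.
Only numpy, scipy, OpenCV 4.12 (cv2) and the standard library are available. Lean on these libraries where they do the work, as an engineer would, in place of code of your own. Each camera call takes 0.05 s, during which the arm holds its last target.

## Working session

There is one attempt and no reset: what is moved stays moved. The work goes in short steps, each a Python script; the robot and the scene stay as the last script left them, time stands still between calls to the robot, and variables do not carry over. Pictures are saved under pics/ and viewed, and the job is handed in when it is done.

```bash
mkdir -p pics; python3 - <<'E'
from workcell import env
import cv2,numpy as np
for n in("side","top"):
    im=env.get_image(n); cv2.imwrite(f"pics/{n}0.png",im["pixels"][:,:,::-1])
    print(n,im["fx"],im["fy"],im["cx"],im["cy"],np.round(im["R"],4).tolist(),np.round(im["t"],4).tolist(), "cam",np.round(-im["R"].T@im["t"],3))
s=env.read_state();print(s["time"],s["tool_pos"],s["width"],env.tcp_to_grasp)
E
```

```text
side 477.32915539303684 477.32915539303684 329.65531067655286 201.8596000895046 [[-0.9358, -0.3522, -0.0146], [-0.1692, 0.4851, -0.8579], [0.3093, -0.8004, -0.5136]] [0.5843, 0.1556, 1.1402] cam [0.221 1.043 0.728]
top 450.2386903271202 450.2386903271202 311.9529269331516 192.36262127468765 [[0.0101, -0.9999, 0.0053], [-0.9943, -0.0107, -0.1063], [0.1064, -0.0042, -0.9943]] [0.052, 0.5987, 1.1677] cam [0.471 0.063 1.224]
0.1 [ 0.1867473  -0.49028725  0.22612411] 0.09186409372080412 0.0188
```

View pics/top0.png

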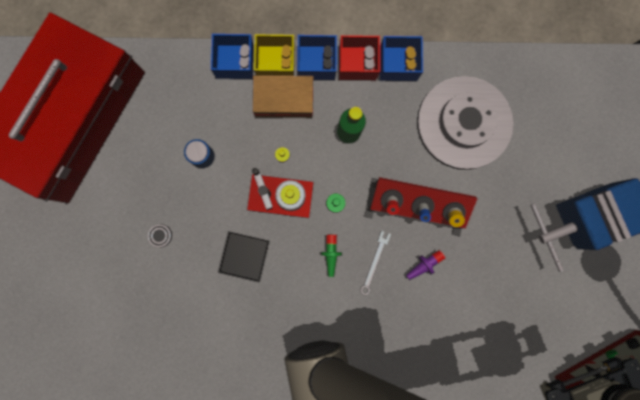

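View pics/side0.png

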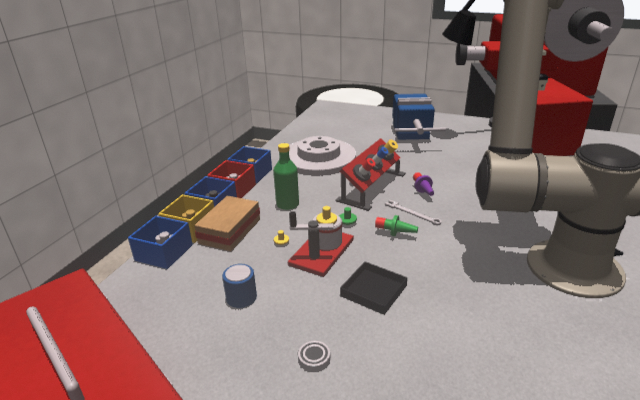

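The top view shows the stand at about (280,196), with a large yellow plug in it at (290,194). A small yellow look-alike is at (282,154) and a green one at (336,203). The rack holds arbors in red (392,205), blue (424,213) and yellow (456,216). The green (331,255) and purple (425,265) arbors lie on the table. I'm enlarging these areas to confirm.

```bash
python3 - <<'E'
import cv2
t=cv2.imread("pics/top0.png");s=cv2.imread("pics/side0.png")
def c(im,x0,y0,x1,y1,k,n): cv2.imwrite(n,cv2.resize(im[y0:y1,x0:x1],None,fx=k,fy=k,interpolation=cv2.INTER_CUBIC))
c(t,210,140,350,290,5 if 0 else 4,"pics/tA.png")
c(t,360,165,490,245,6,"pics/tB.png")
c(s,265,195,415,310,5,"pics/sA.png")
c(s,335,130,415,215,7,"pics/sB.png")
E
```

```text
(no output)
```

View pics/tA.png

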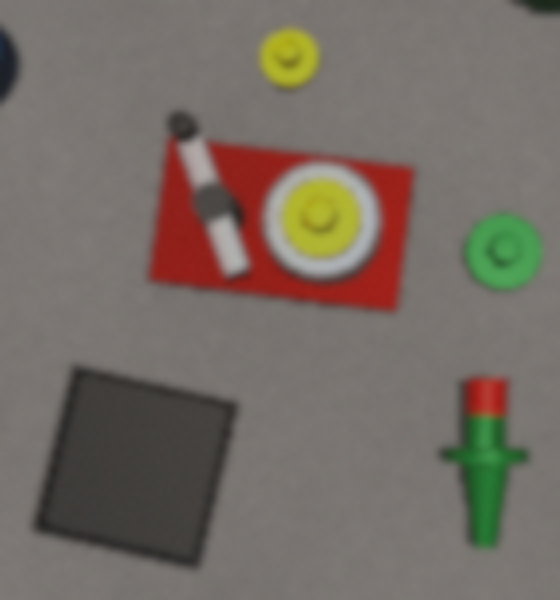

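View pics/tB.png

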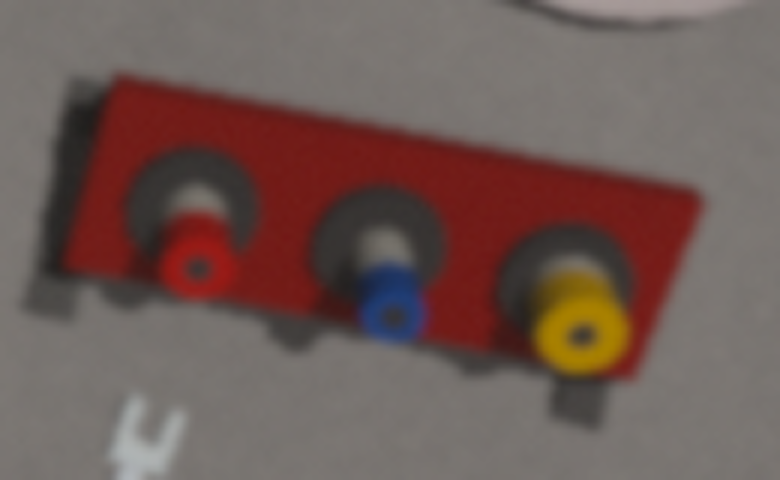

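View pics/sA.png

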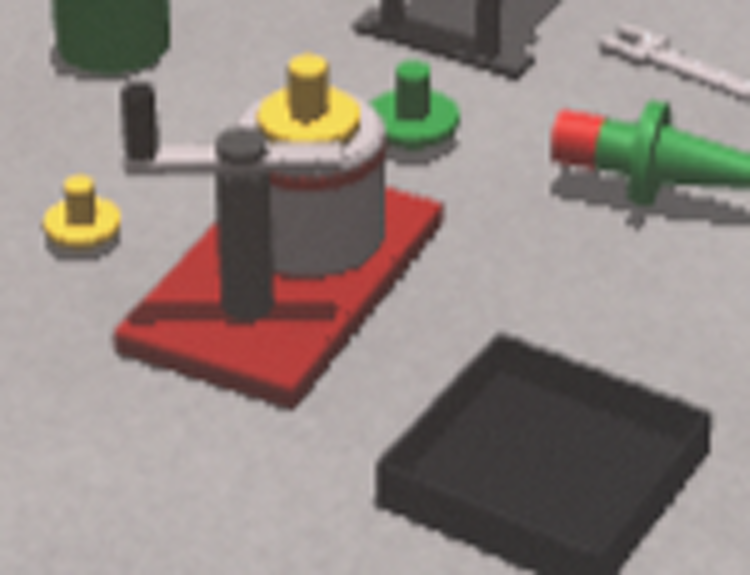

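View pics/sB.png

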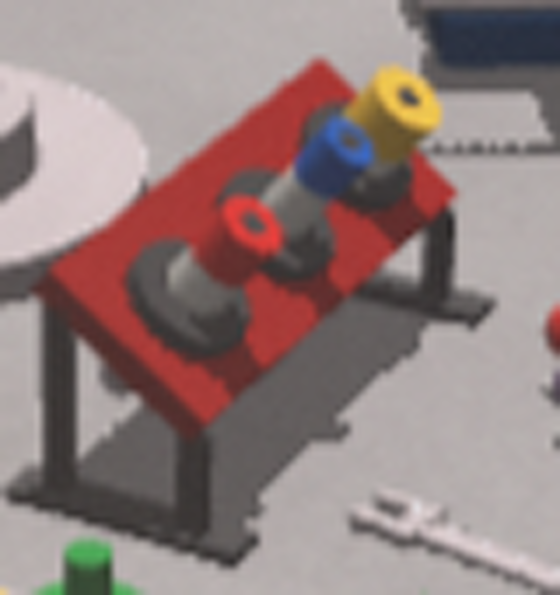

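```bash
cat > h.py <<'E'
import numpy as np,cv2
from workcell import env
from scipy.optimize import least_squares
C={}
def cam(n):
    if n not in C: C[n]=env.get_image(n)
    return C[n]
def ray(n,p):
    c=cam(n); d=np.array([(p[0]-c["cx"])/c["fx"],(p[1]-c["cy"])/c["fy"],1.]); R=c["R"]
    return -R.T@c["t"], R.T@d
def atz(n,p,z):
    o,d=ray(n,p); return o+d*(z-o[2])/d[2]
def proj(n,X):
    c=cam(n); q=c["R"]@np.asarray(X)+c["t"]; return np.array([c["fx"]*q[0]/q[2]+c["cx"],c["fy"]*q[1]/q[2]+c["cy"]])
def tri(pt,ps):
    o1,d1=ray("top",pt);o2,d2=ray("side",ps)
    A=np.stack([d1,-d2],1);k=np.linalg.lstsq(A,o2-o1,rcond=None)[0]
    a=o1+d1*k[0];b=o2+d2*k[1];return (a+b)/2,np.linalg.norm(a-b)
def px(off,k,*u): return [np.array([off[0]+(a+.5)/k-.5,off[1]+(b+.5)/k-.5]) for a,b in u]
E
python3 - <<'E'
from h import *
np.set_printoptions(precision=4,suppress=True)
A=lambda *u:px((210,140),4,*u); B=lambda *u:px((360,165),6,*u)
SA=lambda *u:px((265,195),5,*u); SB=lambda *u:px((335,130),7,*u)
print("boss top",atz("top",A((321,221))[0],.08))
print("knob top",tri(A((320,213))[0],SA((308,65))[0]), atz("top",A((320,213))[0],.116))
print("post top",tri(A((215,200))[0],SA((242,142))[0]))
print("cknob top",tri(A((182,123))[0],SA((138,90))[0]))
cs=[atz("top",p,.015) for p in A((172,140),(415,168),(398,311),(150,280))]
print("base",cs,[np.linalg.norm(cs[i]-cs[i-1]) for i in range(4)])
cs=[atz("top",p,.024) for p in A((75,368),(237,403),(198,567),(36,530))]
print("tray",cs,np.mean(cs,0),[np.linalg.norm(cs[i]-cs[i-1]) for i in range(4)])
cs=[atz("side",p,.024) for p in SA((503,335),(712,412),(606,582),(378,465))]
print("traySide",np.mean(cs,0))
for n,t,s in(("red",(198,268),(255,222)),("blue",(394,317),(352,143)),("yel",(582,335),(408,97))):
    print(n,tri(B(t)[0],SB(s)[0]))
for t,s in(((118,75),(38,285)),((703,200),(320,60)),((635,378),(455,195)),((65,270),(205,405))):
    print("plate",tri(B(t)[0],SB(s)[0]))
print("bottle cap",atz("top",(356,113),.19))
E
```

```text
boss top [0.5859 0.1148 0.08  ]
knob top (array([0.5881, 0.1141, 0.1134]), np.float64(0.0012321520524622898)) [0.5872 0.1138 0.116 ]
post top (array([0.5962, 0.18  , 0.1074]), np.float64(0.0013252093033060855))
cknob top (array([0.6399, 0.198 , 0.138 ]), np.float64(0.0015063231636832399))
base [array([0.6465, 0.2195, 0.015 ]), array([0.6292, 0.0546, 0.015 ]), array([0.5323, 0.0651, 0.015 ]), array([0.5514, 0.232 , 0.015 ])] [np.float64(0.09598850100950554), np.float64(0.1657881527330909), np.float64(0.09748220951559602), np.float64(0.16798385310411493)]
tray [array([0.4918, 0.2789, 0.024 ]), array([0.4698, 0.171 , 0.024 ]), array([0.3625, 0.1944, 0.024 ]), array([0.3855, 0.3014, 0.024 ])] [0.4274 0.2365 0.024 ] [np.float64(0.10865721229586815), np.float64(0.11011848507365486), np.float64(0.10975551461598002), np.float64(0.10936261097729373)]
traySide [0.4254 0.2447 0.024 ]
red (array([ 0.5487, -0.1383,  0.1291]), np.float64(0.000717843479657219))
blue (array([ 0.5294, -0.2169,  0.1328]), np.float64(0.0006886964370989287))
yel (array([ 0.5241, -0.2965,  0.1212]), np.float64(0.0018801692350257373))
plate (array([ 0.632 , -0.1107,  0.0999]), np.float64(0.0012925282299618417))
plate (array([ 0.5803, -0.3528,  0.1081]), np.float64(0.0001964731270946533))
plate (array([ 0.5091, -0.3403,  0.0558]), np.float64(0.0023566801077853686))
plate (array([ 0.5529, -0.0922,  0.0677]), np.float64(0.0033196499791569543))
bottle cap [ 0.7704 -0.043   0.19  ]
```

```bash
cat >> h.py <<'E'
def Rd(a):
    x=np.array([np.cos(a),np.sin(a),0]);z=np.array([0,0,-1.]);return np.stack([x,np.cross(z,x),z],1)
def Rz(z,x):
    z=z/np.linalg.norm(z);x=x-z*(x@z);x/=np.linalg.norm(x);return np.stack([x,np.cross(z,x),z],1)
A=lambda *u:px((210,140),4,*u); B=lambda *u:px((360,165),6,*u)
SA=lambda *u:px((265,195),5,*u); SB=lambda *u:px((335,130),7,*u)
E
python3 - <<'E'
from h import *
np.set_printoptions(precision=4,suppress=True)
T=B((198,268),(394,317),(582,335));S=SB((255,222),(352,143),(408,97))
def pts(p):
    x,y,th=p;c,s=np.cos(th),np.sin(th);ex=np.array([c,s,0]);ey=np.array([-s,c,0]);ax=-np.sin(.6109)*ex+np.array([0,0,np.cos(.6109)])
    return [np.array([x,y,.085])+ey*d+ax*L for d,L in((.08,.055),(0,.062),(-.08,.046))],ax,ex,ey
def f(p): return np.concatenate([np.r_[proj("top",X)-t,proj("side",X)-s] for X,t,s in zip(pts(p)[0],T,S)])
r=least_squares(f,[.57,-.22,-.18]);P,ax,ex,ey=pts(r.x)
print("rack",r.x,np.round(f(r.x),1),P[0],ax)
# stand fit
BT=A((172,140),(415,168),(398,311),(150,280));bt=A((321,221))[0];k=A((320,213))[0];ks=SA((308,65))[0];po=A((215,200))[0];ps=SA((242,142))[0]
def g(p):
    x,y,th=p[:3];c,s=np.cos(th),np.sin(th);R=np.array([[c,-s],[s,c]])
    w=lambda a,b,z:np.r_[R@[a,b]+[x,y],z]
    e=[proj("top",w(a,b+p[3],.015))-q for (a,b),q in zip([(.05,.085),(.05,-.085),(-.05,-.085),(-.05,.085)],BT)]
    e+=[proj("top",w(0,0,.08))-bt,proj("top",w(0,0,.116))-k,proj("side",w(0,0,.116))-ks,proj("top",w(0,.068,p[4]))-po,proj("side",w(0,.068,p[4]))-ps]
    return np.concatenate(e)
r=least_squares(g,[.587,.115,-.11,.03,.107]);print("stand",r.x,np.round(g(r.x),1))
for a in(-.11,-.11+np.pi):print(env.inverse_kinematics([.5865,.1145,.092],Rd(a)),env.inverse_kinematics([.4274,.238,.027],Rd(a)))
for x in(ex,-ex,ey,-ey):
    print(env.inverse_kinematics(P[0]-ax*(.110-.071),Rz(-ax,x)),env.inverse_kinematics(P[0]+ax*.06,Rz(-ax,x)))
E
```

```text
rack [ 0.5644 -0.2223 -0.1881] [-0.2 -0.   0.2 -0.2 -0.2 -0.2  0.  -0.8 -0.1 -0.2  0.5 -0.4] [ 0.5484 -0.1378  0.1301] [-0.5635  0.1072  0.8191]
stand [ 0.5871  0.1143 -0.1145  0.0287  0.1088] [-0.7 -1.2  0.8 -0.4  0.4  0.5 -0.4  0.3  0.2 -0.5 -0.2  0.   0.6 -0.8
 -0.9  0.2  0.5  0.1]
[ 0.0646  0.6028  1.4908 -0.      1.048   0.1746] [ 0.3513  0.5422  1.8582 -0.      0.7412  0.4613]
[ 0.0646  0.6028  1.4908 -0.      1.048  -2.967 ] [ 0.3513  0.5422  1.8582 -0.      0.7412 -2.6803]
None [-0.5029  0.1645  2.1156  0.5881  0.3259 -0.824 ]
None [-0.5029  0.1645  2.1156  0.5881  0.3259  2.3176]
None [-0.5029  0.1645  2.1156  0.5881  0.3259 -2.3948]
None [-0.5029  0.1645  2.1156  0.5881  0.3259  0.7468]
```

```bash
cat >> h.py <<'E'
TH=-.1881;EX=np.array([np.cos(TH),np.sin(TH),0]);EY=np.array([-np.sin(TH),np.cos(TH),0]);EZ=np.array([0,0,1.])
AX=-np.sin(.6109)*EX+np.cos(.6109)*EZ; TOP=np.array([.5484,-.1378,.1301]);SK=np.array([.5869,.1144,0])
E
python3 - <<'E'
from h import *
np.set_printoptions(precision=2,suppress=True)
G=TOP-AX*.02
for bd in(0,5,10,15,20,25,30,35):
    b=np.radians(bd);z=np.sin(b)*EX-np.cos(b)*EZ
    out=[]
    for d in(0,.03,.06,.09,.13):
        for sg in (1,-1):
            q=env.inverse_kinematics(G+z*.0188+AX*d,Rz(z,sg*EY)); out.append(None if q is None else np.array(q))
    print("grasp",bd,*out)
for dd in(10,20,25,30,35):
    d=np.radians(dd)
    for az in range(-180,180,45):
        # lean: tool z horizontal component direction h
        h=np.array([np.cos(np.radians(az)),np.sin(np.radians(az)),0]);z=np.sin(d)*h-np.cos(d)*EZ
        o=[]
        for zz in(.118,.2):
            for sg in(1,-1):
                q=env.inverse_kinematics(SK+EZ*zz+z*.0188,Rz(z,sg*np.cross(EZ,h)));o.append(q is not None)
        print("ins",dd,az,o)
E
```

```text
grasp 0 [-0.38  0.57  1.55 -0.    1.02 -1.76] [-0.38  0.57  1.55 -0.    1.02  1.38] [-0.38  0.51  1.58 -0.    1.06 -1.77] [-0.38  0.51  1.58 -0.    1.06  1.38] [-0.39  0.45  1.6  -0.    1.09 -1.77] [-0.39  0.45  1.6  -0.    1.09  1.37] [-0.4   0.4   1.61 -0.    1.13 -1.78] [-0.4   0.4   1.61 -0.    1.13  1.36] [-0.41  0.32  1.63 -0.    1.19 -1.79] [-0.41  0.32  1.63 -0.    1.19  1.35]
grasp 5 [-0.39  0.53  1.63  0.02  0.9  -1.78] [-0.39  0.53  1.63  0.02  0.9   1.36] [-0.39  0.47  1.65  0.02  0.94 -1.79] [-0.39  0.47  1.65  0.02  0.94  1.35] [-0.4   0.41  1.67  0.02  0.98 -1.79] [-0.4   0.41  1.67  0.02  0.98  1.35] [-0.41  0.35  1.68  0.02  1.02 -1.8 ] [-0.41  0.35  1.68  0.02  1.02  1.34] [-0.42  0.28  1.69  0.02  1.08 -1.81] [-0.42  0.28  1.69  0.02  1.08  1.33]
grasp 10 [-0.4   0.49  1.71  0.05  0.77 -1.81] [-0.4   0.49  1.71  0.05  0.77  1.33] [-0.4   0.43  1.73  0.05  0.81 -1.82] [-0.4   0.43  1.73  0.05  0.81  1.32] [-0.41  0.37  1.74  0.05  0.86 -1.82] [-0.41  0.37  1.74  0.05  0.86  1.32] [-0.42  0.31  1.76  0.05  0.9  -1.83] [-0.42  0.31  1.76  0.05  0.9   1.31] [-0.43  0.2
[... 2481 characters left out ...]
rue, True, True]
ins 25 45 [True, True, True, True]
ins 25 90 [True, True, True, True]
ins 25 135 [True, True, True, True]
ins 30 -180 [True, True, True, True]
ins 30 -135 [True, True, True, True]
ins 30 -90 [True, True, True, True]
ins 30 -45 [True, False, True, True]
ins 30 0 [False, False, True, True]
ins 30 45 [True, True, True, True]
ins 30 90 [True, True, True, True]
ins 30 135 [True, True, True, True]
ins 35 -180 [True, True, True, True]
ins 35 -135 [True, True, True, True]
ins 35 -90 [True, True, True, True]
ins 35 -45 [True, True, True, False]
ins 35 0 [False, False, True, True]
ins 35 45 [True, True, True, True]
ins 35 90 [True, True, True, True]
ins 35 135 [True, True, True, True]
```

```bash
python3 - <<'E'
from h import *
np.set_printoptions(precision=4,suppress=True)
R=Rd(-.1145)
def st(l):
    s=env.read_state();print(l,round(s["time"],2),s["tool_pos"],s["ft_force"],round(s["width"],4))
p=np.array([.5869,.1144,0])
env.move_to(p+[0,0,.17],R);st("above")
env.command_gripper(.05,20)
env.move_straight(p+[0,0,.0925]);st("down")
env.command_gripper(0,20);st("grip")
cv2.imwrite("pics/side1.png",env.get_image("side")["pixels"][:,:,::-1])
env.move_straight(p+[0,0,.18],.2);st("lift")
cv2.imwrite("pics/side2.png",env.get_image("side")["pixels"][:,:,::-1])
E
python3 -c "
import cv2,numpy as np
a=[cv2.resize(cv2.imread(f'pics/side{i}.png')[100:310,240:440],None,fx=2,fy=2,interpolation=2) for i in(1,2)];cv2.imwrite('pics/s12.png',np.hstack(a))"
```

```text
above 2.88 [0.5871 0.1134 0.1701] [-0.5162 -0.4706 -1.0704] 0.0921
down 4.38 [0.5875 0.1144 0.0932] [-0.5306 -0.1212  0.9387] 0.0499
grip 4.97 [0.5871 0.1144 0.0929] [ 0.3176 -0.6932  2.7961] 0.0196
lift 5.62 [0.5862 0.1143 0.1789] [-0.4595  0.3965 -1.3542] 0.0195
```

View pics/s12.png

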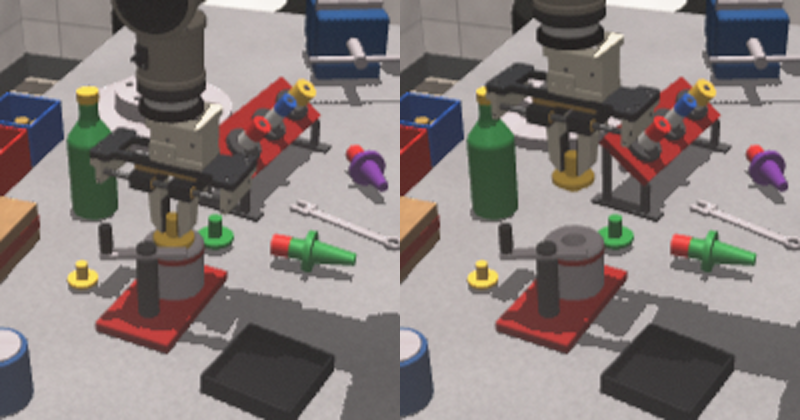

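The plug is held and the socket at side-view (573,237) in the crop is open. Next I'll place it in the tray.

```bash
cat >> h.py <<'E'
np.set_printoptions(precision=4,suppress=True)
def st(l):
    s=env.read_state();print(l,round(s["time"],2),s["tool_pos"],s["ft_force"],round(s["width"],4));return s
def snap(l,x0,y0,x1,y1,k,cm="side"):
    cv2.imwrite(f"pics/{l}.png",cv2.resize(env.get_image(cm)["pixels"][y0:y1,x0:x1,::-1],None,fx=k,fy=k,interpolation=cv2.INTER_CUBIC))
E
python3 - <<'E'
from h import *
t=np.array([.427,.239,0]);R=Rd(-.1145)
env.move_straight(t+[0,0,.15],.25,R);st("over")
env.move_straight(t+[0,0,.045],.2)
env.move_straight(t+[0,0,.0285],.05);s=st("down")
z=.0285
while s["ft_force"][2]<1.5 and z>.0255:
    z-=.001;env.move_straight(t+[0,0,z],.03);s=st("d")
env.command_gripper(.045,20)
env.move_straight(t+[0,0,.11],.2);st("up")
snap("tr",260,190,420,310,5)
# plan check for arbor
b=np.radians(22);z=np.sin(b)*EX-np.cos(b)*EZ
for sg in(1,-1):
    Rg=Rz(z,sg*EY);al=Rg.T@AX
    G=TOP-AX*.02
    print([env.inverse_kinematics(G+z*.0188+AX*d,Rg) for d in(0,.08,.1)])
    from scipy.spatial.transform import Rotation as RR
    R1=RR.from_rotvec(EY*0.6109).as_matrix()@Rg
    for yw in(-80,-90,-100):
        R2=RR.from_rotvec(EZ*np.radians(yw)).as_matrix()@R1
        print(yw,R2@al,R2[:,0],R2[:,2],[env.inverse_kinematics(SK+EZ*h+R2[:,2]*.0188,R2) for h in(.118,.2)])
E
```

```text
over 6.63 [0.4279 0.2386 0.15  ] [ 0.5658  0.0409 -1.3316] 0.0193
down 7.79 [0.4269 0.239  0.0284] [ 0.8271  0.9256 -0.5049] 0.0193
d 8.04 [0.4271 0.239  0.0276] [-0.31    0.0532 -0.0234] 0.0194
d 8.29 [0.4272 0.2391 0.0269] [-0.647  -0.1035  4.1819] 0.0195
up 9.5 [0.4266 0.2389 0.1096] [ 0.8894 -0.3633 -0.7117] 0.0449
[array([-0.4238,  0.4307,  1.8856,  0.1988,  0.4588, -1.9686]), array([-0.4497,  0.2557,  1.9263,  0.1738,  0.5946, -1.9586]), array([-0.4571,  0.2122,  1.9307,  0.1689,  0.6341, -1.9576])]
-80 [0. 0. 1.] [ 0.9999 -0.0136 -0.    ] [ 0.0031  0.225  -0.9744] [array([-0.0502,  0.588 ,  1.521 ,  0.2613,  1.056 , -0.1685]), array([-0.0502,  0.5007,  1.4245,  0.2405,  1.2341, -0.1184])]
-90 [0. 0. 1.] [ 0.9824 -0.187  -0.    ] [ 0.0421  0.221  -0.9744] [array([-0.0491,  0.5698,  1.5558,  0.2679,  1.0006, -0.0045]), array([-0.0491,  0.4804,  1.4592,  0.2433,  1.1807,  0.0485])]
-100 [0. 0. 1.] [ 0.935  -0.3547 -0.    ] [ 0.0798  0.2104 -0.9744] [array([-0.0444,  0.5528,  1.5884,  0.2667,  0.9455,  0.1674]), array([-0.0444,  0.4611,  1.4915,  0.2388,  1.128 ,  0.2221])]
[array([-0.4238,  0.4307,  1.8856,  0.1988,  0.4588,  1.173 ]), array([-0.4497,  0.2557,  1.9263,  0.1738,  0.5946,  1.183 ]), array([-0.4571,  0.2122,  1.9307,  0.1689,  0.6341,  1.184 ])]
-80 [0. 0. 1.] [-0.9999  0.0136  0.    ] [ 0.0031  0.225  -0.9744] [array([-0.0502,  0.588 ,  1.521 ,  0.2613,  1.056 ,  2.9731]), array([-0.0502,  0.5007,  1.4245,  0.2405,  1.2341,  3.0232])]
-90 [0. 0. 1.] [-0.9824  0.187   0.    ] [ 0.0421  0.221  -0.9744] [None, array([-0.0491,  0.4804,  1.4592,  0.2433,  1.1807, -3.0931])]
-100 [0. 0. 1.] [-0.935   0.3547  0.    ] [ 0.0798  0.2104 -0.9744] [array([-0.0444,  0.5528,  1.5884,  0.2667,  0.9455, -2.9742]), array([-0.0444,  0.4611,  1.4915,  0.2388,  1.128 , -2.9195])]
```

View pics/tr.png

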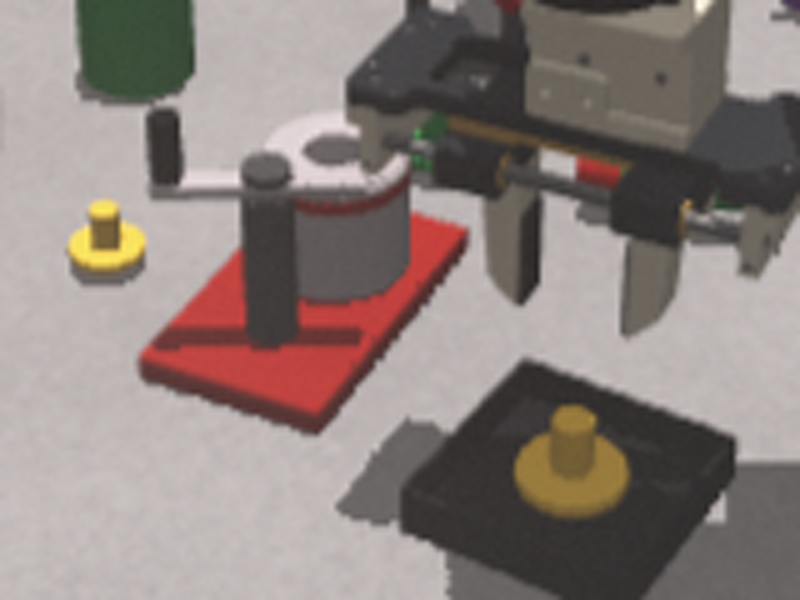

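The plug stands knob up in the middle of the tray at crop (572,455). Next I'll approach the red arbor with the tool tilted 22°.

```bash
python3 - <<'E'
from h import *
b=np.radians(22);z=np.sin(b)*EX-np.cos(b)*EZ;Rg=Rz(z,EY);G=TOP-AX*.02
env.move_straight([.427,.225,.25],.3)
env.command_gripper(.054,50)
env.move_to(G+z*.0188+AX*.08,Rg);st("pre")
env.move_straight(G+z*.0188+AX*.03,.15);st("near")
snap("n1",310,80,450,220,5);snap("n1t",350,140,500,260,5,"top")
snap("sock",240,160,340,230,7,"top")
E
```

```text
pre 12.64 [ 0.5217 -0.1324  0.162 ] [ 0.3916  0.2065 -0.0947] 0.054
near 13.12 [ 0.5495 -0.1376  0.1206] [-0.085  -0.0299 -0.2934] 0.054
```

View pics/n1.png

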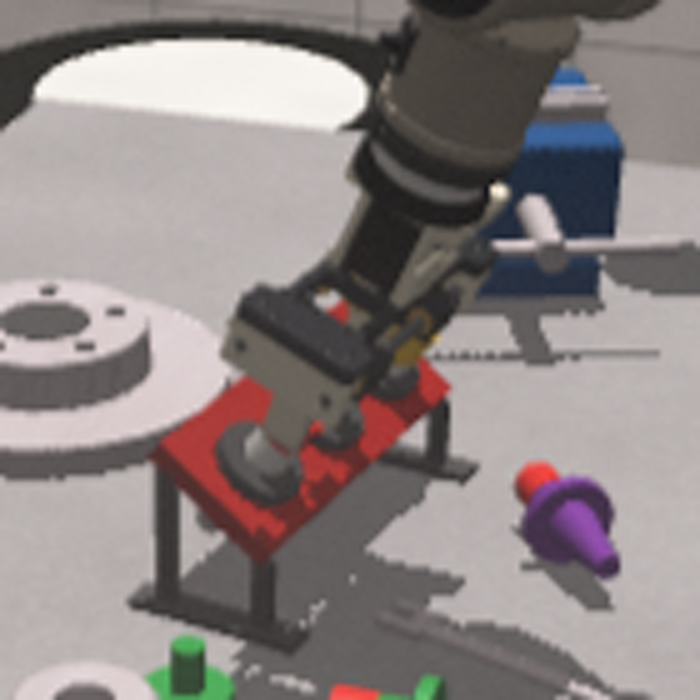

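View pics/n1t.png

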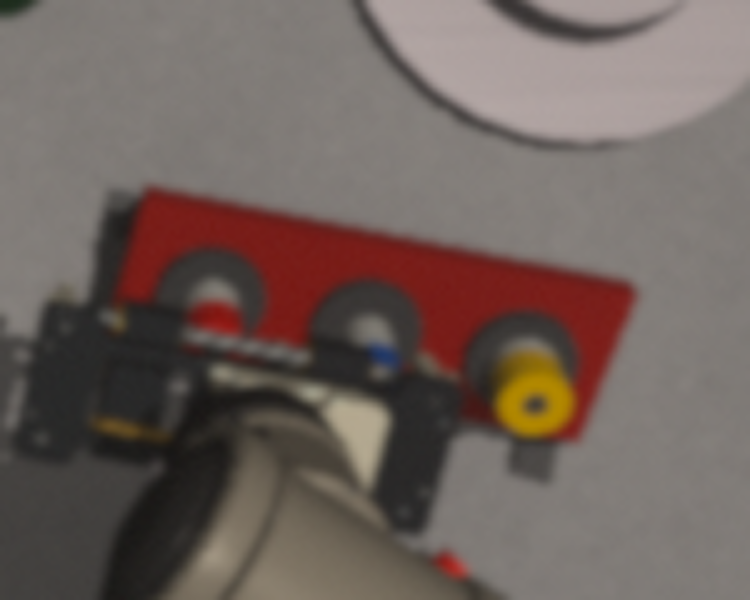

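View pics/sock.png

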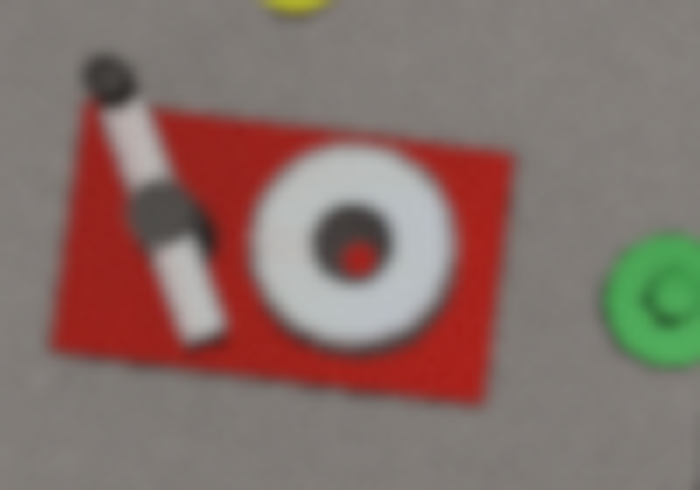

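Red is centred between the jaws (crop (213,320)) and blue is clear of them. The bore mouth is at sock crop (353,243). Next: lower, grip and lift.

```bash
python3 - <<'E'
from h import *
b=np.radians(22);z=np.sin(b)*EX-np.cos(b)*EZ;Rg=Rz(z,EY);G=TOP-AX*.02
print("mouth",atz("top",px((240,160),7,(353,243))[0],.08))
d=.03
for d in(.015,.007,0):
    env.move_straight(G+z*.0188+AX*d,.08);s=st(d)
    if np.linalg.norm(s["ft_force"])>6: print("contact");break
env.command_gripper(0.0,50);s=st("grip")
p0=np.array(s["tool_pos"])
for k in(.01,.03,.11):
    env.move_straight(p0+AX*k,.12);s=st(k)
    if np.linalg.norm(s["ft_force"])>25: print("stuck");break
snap("l1",310,60,450,200,5);snap("l1t",350,120,500,240,5,"top")
E
```

```text
mouth [0.5874 0.1145 0.08  ]
0.015 13.67 [ 0.558  -0.1396  0.1082] [-0.181   0.4224 -0.3627] 0.0536
0.007 13.92 [ 0.5625 -0.1404  0.1017] [ 0.3017 -0.1635  0.1273] 0.0538
0 14.17 [ 0.5666 -0.1412  0.0959] [-0.0324  0.1917 -0.328 ] 0.0537
grip 14.72 [ 0.5666 -0.1413  0.0964] [-0.267  -1.3019 -0.239 ] 0.0273
0.01 14.97 [ 0.5601 -0.1398  0.1041] [ 1.575  -0.1502 -5.7724] 0.0275
0.03 15.28 [ 0.5497 -0.1381  0.121 ] [ 0.7291  0.0392 -5.4995] 0.0272
0.11 16.1 [ 0.5046 -0.1295  0.186 ] [-0.1384  0.0892 -4.784 ] 0.0271
```

View pics/l1.png

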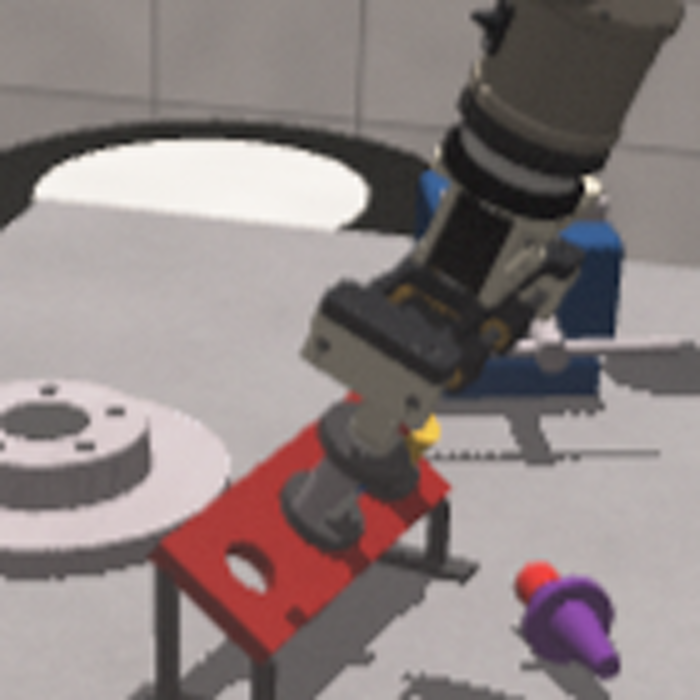

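```bash
cat >> h.py <<'E'
from scipy.spatial.transform import Rotation as RR
_b=np.radians(22);ZG=np.sin(_b)*EX-np.cos(_b)*EZ;RG=Rz(ZG,EY)
R2=RR.from_rotvec(EZ*np.radians(-85.8)).as_matrix()@RR.from_rotvec(EY*.6109).as_matrix()@RG
SK=np.array([.5872,.1144,0])
def tcp(orig_z,R=R2,xy=SK): return np.r_[xy[:2],orig_z+.09]+R[:,2]*.0188
E
python3 - <<'E'
from h import *
env.move_straight([.505,-.12,.27],.25)
env.move_to(tcp(.15),R2);st("above")
snap("a1",260,100,400,250,5);snap("a1t",230,120,350,240,5,"top")
o=tcp(.15)-R2[:,2]*.0188
print([proj(c,o+EZ*h) for c in("side","top") for h in(.02,-.035,-.09)])
E
```

```text
above 18.33 [0.5876 0.1181 0.2211] [ 0.1288  0.4843 -5.7276] 0.0267
[array([325.621 , 153.4212]), array([326.0627, 174.6585]), array([326.4828, 194.8555]), array([286.4254, 185.8642]), array([287.6578, 188.7773]), array([288.7655, 191.3955])]
```

View pics/a1.png

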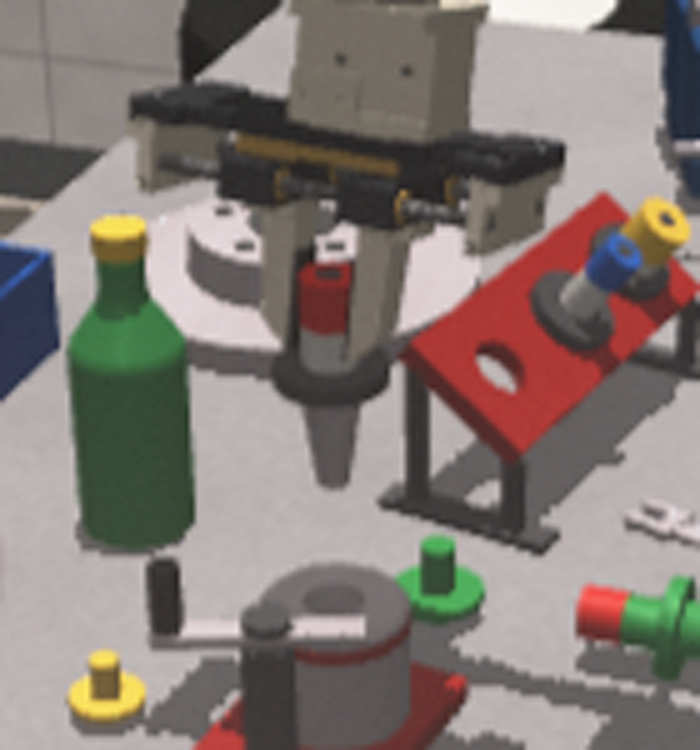

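View pics/a1t.png

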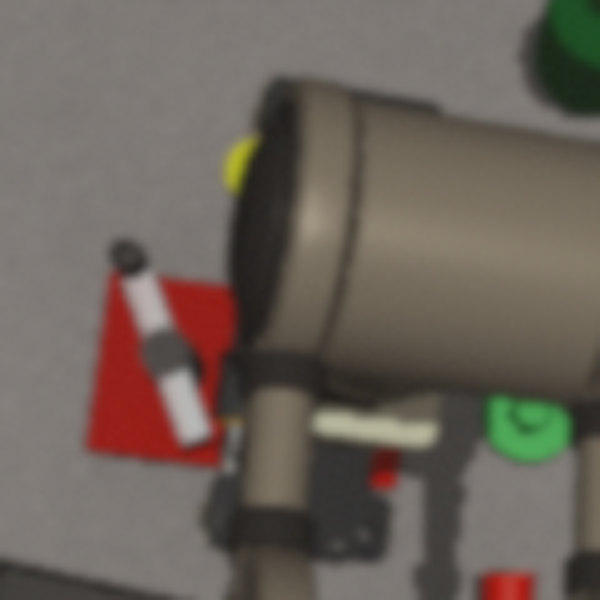

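The arbor hangs upright: its top is at side pixel (325.6,155) and its tip at (326.6,196), within 2 px of prediction. I'll lower it with force checks.

```bash
python3 - <<'E'
from h import *
env.move_straight(tcp(.095),.15);s=st("pre");f0=s["ft_force"]
ok=True
for z in(.075,.055,.045,.04,.037):
    env.move_straight(tcp(z),.06);s=st(z)
    df=np.array(s["ft_force"])-f0
    if df[2]>4 or np.linalg.norm(df[:2])>6: print("contact",df);break
snap("i1",260,130,400,280,5)
E
```

```text
pre 19.05 [0.5881 0.1186 0.1672] [-0.2024 -0.3186 -5.0768] 0.0274
0.075 19.53 [0.5876 0.1187 0.1464] [-0.335   0.5638 -5.4926] 0.0268
0.055 20.02 [0.5875 0.1186 0.1262] [ 0.2017 -0.2112 -5.3169] 0.0274
0.045 20.33 [0.5873 0.1186 0.1161] [-0.4331 -0.3757 -6.3133] 0.0271
0.04 20.58 [0.5875 0.1186 0.1114] [-0.0686  0.0418 -5.3172] 0.0278
0.037 20.83 [0.5876 0.1186 0.1085] [ 0.1493  0.4182 -5.7788] 0.0269
```

View pics/i1.png

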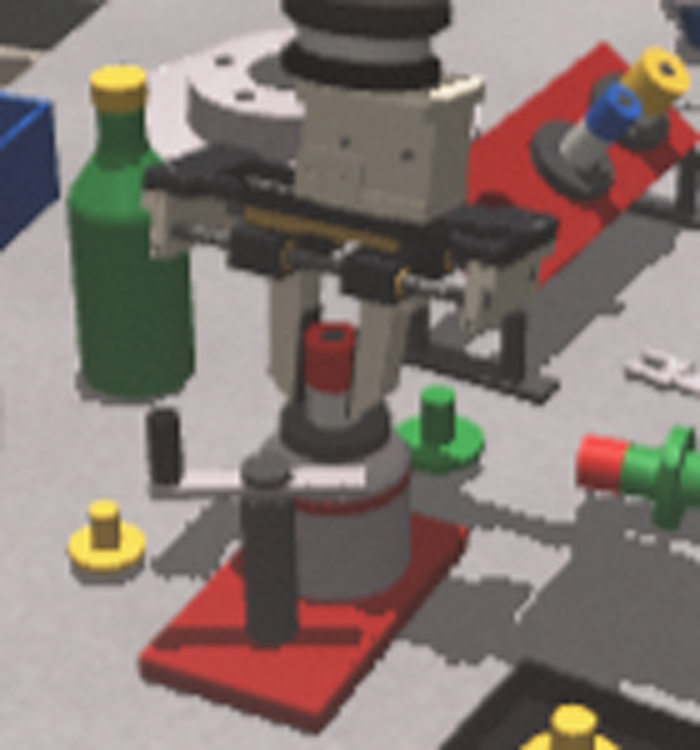

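It is going in cleanly with no contact force. I'll continue to the seat in small steps.

```bash
python3 - <<'E'
from h import *
env.command_gripper(0,25);f0=st("soft")["ft_force"];z=.037
while z>.021:
    z-=.0015;env.move_straight(tcp(z),.04);s=st(round(z,4));df=np.array(s["ft_force"])-f0
    if df[2]>9 or np.linalg.norm(df[:2])>10: print("contact",df);break
snap("i2",270,150,370,250,7)
E
```

```text
soft 21.1 [0.5877 0.1186 0.1088] [-0.0495 -0.1647 -5.7894] 0.0276
0.0355 21.35 [0.5877 0.1186 0.1071] [ 0.0717  0.328  -4.6748] 0.0276
0.034 21.6 [0.5878 0.1186 0.1056] [ 0.439   1.1092 -6.2339] 0.0277
0.0325 21.85 [0.5879 0.1187 0.1042] [ 1.8305  1.3631 -5.7395] 0.0277
0.031 22.1 [0.588  0.1188 0.1028] [ 1.9598  2.1311 -4.7853] 0.0274
0.0295 22.35 [0.5881 0.1189 0.1015] [ 2.7051  3.3203 -2.8722] 0.0278
0.028 22.6 [0.5882 0.119  0.101 ] [0.6932 3.039  4.8193] 0.0278
contact [ 0.7428  3.2037 10.6087]
```

View pics/i2.png

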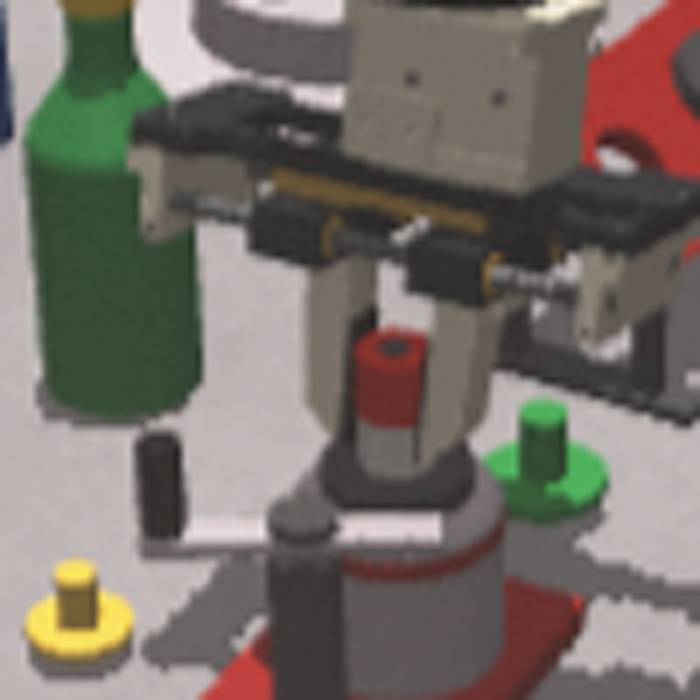

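```bash
python3 - <<'E'
from h import *
for z in(.0265,.025):
    env.move_straight(tcp(z),.04);s=st(z)
    if s["ft_force"][2]>14: break
env.command_gripper(.046,25);s=st("open")
p=np.array(s["tool_pos"])
env.move_straight(p-R2[:,2]*.12,.2);st("up")
env.move_straight([.56,.02,.3],.3);st("clear")
snap("i3",270,170,370,250,7);snap("i3t",240,150,340,230,7,"top")
E
```

```text
0.0265 22.9 [0.5883 0.119  0.1009] [-2.4158  2.134  14.437 ] 0.0277
open 23.45 [0.5876 0.1185 0.0979] [-0.4098  0.5781 -0.5528] 0.0463
up 24.2 [0.5839 0.0918 0.2137] [ 0.3429  0.4631 -0.6627] 0.046
clear 24.73 [0.5597 0.02   0.2988] [-0.886   0.8941 -0.4737] 0.046
```

View pics/i3.png

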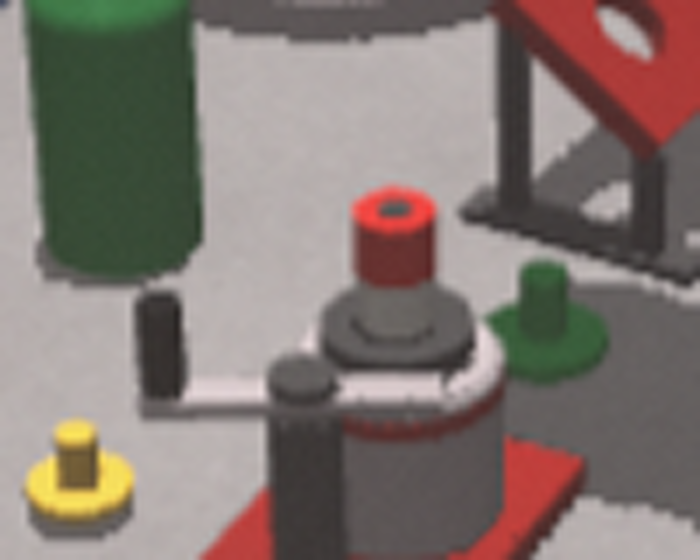

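View pics/i3t.png

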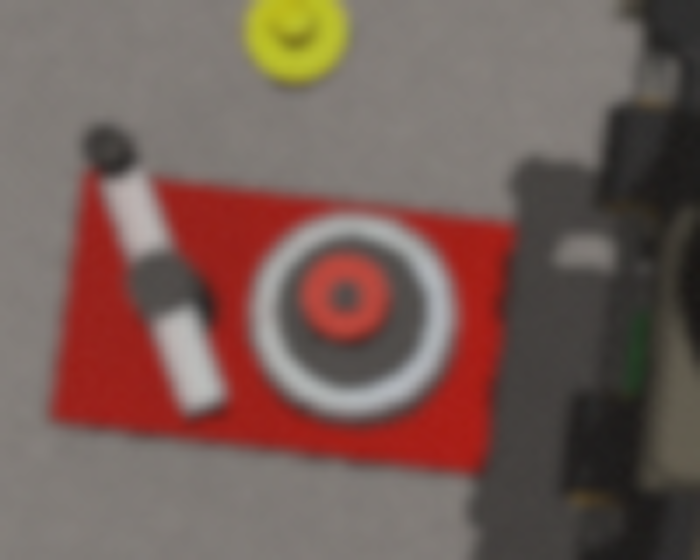

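```bash
cat >> h.py <<'E'
PV=np.array([.595,.182,0])
def kn(phi,z=.111): 
    return PV+.047*np.array([np.cos(phi),np.sin(phi),0])+EZ*z
E
python3 - <<'E'
from h import *
T=lambda *u:px((240,150),7,*u);S=lambda *u:px((270,170),7,*u)
print("arbor top",tri(T((346,296))[0],S((395,209))[0]),"exp .5872 .1144 .138")
k=tri(T((108,146))[0],S((158,299))[0])[0];print("knob",k);phi0=np.arctan2(*(k-PV)[[1,0]]);print("phi0",phi0,np.linalg.norm((k-PV)[:2]))
for off in(-np.pi/2,np.pi/2):
  for ph in(phi0,.9,1.456): print(env.inverse_kinematics(kn(ph),Rd(ph+off)))
E
```

```text
arbor top (array([0.588 , 0.1146, 0.137 ]), np.float64(0.0011294106292201523)) exp .5872 .1144 .138
knob [0.6397 0.1983 0.139 ]
phi0 0.3486194712075633 0.04759095651764515
[ 0.1861  0.7032  1.2356 -0.      1.2028  1.4082]
[ 0.2214  0.6894  1.2626 -0.      1.1895  0.8922]
[ 0.2447  0.6562  1.3274 -0.      1.158   0.3595]
[ 0.1861  0.7032  1.2356 -0.      1.2028 -1.7334]
[ 0.2214  0.6894  1.2626 -0.      1.1895 -2.2494]
[ 0.2447  0.6562  1.3274 -0.      1.158  -2.7821]
```

The arbor top triangulates to within 1 mm of the seated, upright position. Next I'll swing the clamp.

```bash
python3 - <<'E'
from h import *
ph=.349;off=-np.pi/2
env.move_to(kn(ph,.22),Rd(ph+off));st("above")
env.command_gripper(.04,12)
env.move_straight(kn(ph,.155),.2)
env.move_straight(kn(ph),.08);s=st("down")
if abs(s["ft_force"][2])<5:
    env.command_gripper(0,12);s=st("grip")
    for ph in np.linspace(.349,1.456,9)[1:]:
        env.move_straight(kn(ph),.05,Rd(ph+off));s=st(round(ph,2))
        if np.linalg.norm(s["ft_force"])>20: print("stop");break
snap("c1",250,130,370,230,6)
E
```

```text
above 26.32 [0.6392 0.1978 0.2201] [ 0.594   0.0975 -0.0204] 0.0462
down 27.87 [0.6395 0.1981 0.1114] [ 0.7673  0.0102 -0.1591] 0.0399
grip 28.38 [0.6394 0.1983 0.1114] [-0.4627  0.8106  1.6384] 0.016
0.49 28.68 [0.6367 0.2042 0.1114] [0.0827 1.3831 0.6737] 0.0156
0.63 28.97 [0.6334 0.2095 0.1113] [0.4451 1.0208 3.6938] 0.0159
0.76 29.26 [0.6293 0.2145 0.1113] [0.7207 1.1739 2.8267] 0.0158
0.9 29.55 [0.6245 0.2189 0.1113] [1.718  1.3255 4.0478] 0.0154
1.04 29.84 [0.6192 0.2226 0.1113] [1.6824 1.9185 3.1713] 0.0159
1.18 30.13 [0.6133 0.2255 0.1113] [1.0293 2.3043 4.7889] 0.0159
1.32 30.43 [0.6071 0.2276 0.1113] [1.2667 2.3797 4.8156] 0.0155
1.46 30.72 [0.6008 0.2288 0.1113] [2.2542 2.9696 4.8091] 0.0156
```

View pics/c1.png

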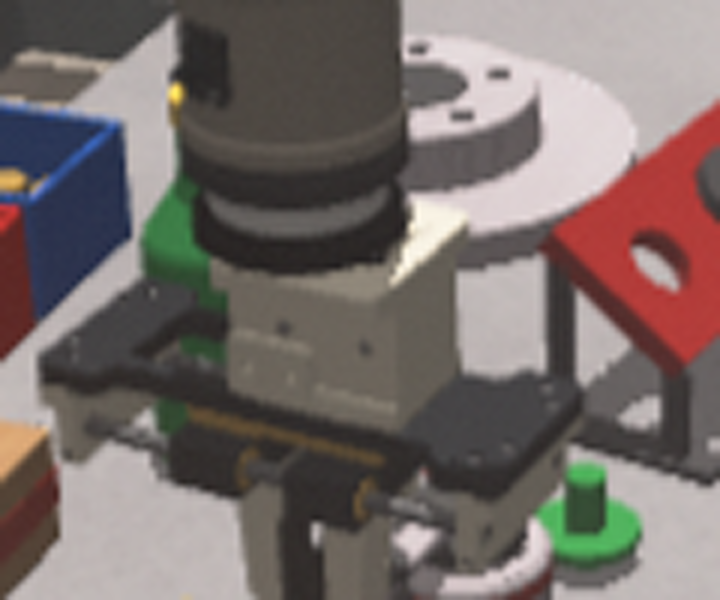

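```bash
python3 - <<'E'
from h import *
off=-np.pi/2;ph=1.456
while ph<1.6:
    ph+=.018;env.move_straight(kn(ph),.03,Rd(ph+off));s=st(round(ph,3))
    if s["ft_force"][0]>9: break
env.command_gripper(.04,12);s=st("open")
p=np.array(s["tool_pos"])
env.move_straight([p[0],p[1],.24],.2)
env.move_straight([.52,.0,.30],.3);st("clear")
snap("f1",250,150,400,260,5);snap("f1t",210,140,350,290,4,"top")
E
```

```text
1.474 31.02 [0.6007 0.2287 0.1113] [4.7593 3.2162 5.2941] 0.0158
1.492 31.27 [0.6007 0.2287 0.1113] [7.8044 2.9128 2.0513] 0.0154
1.51 31.52 [0.6007 0.2285 0.1113] [10.8361  1.5354  0.6355] 0.0156
open 32.14 [0.5977 0.2289 0.1109] [ 0.921  -0.3293  0.6174] 0.0397
clear 33.92 [0.52   0.0008 0.2992] [-0.5996  0.1195  0.1001] 0.0401
```

View pics/f1.png

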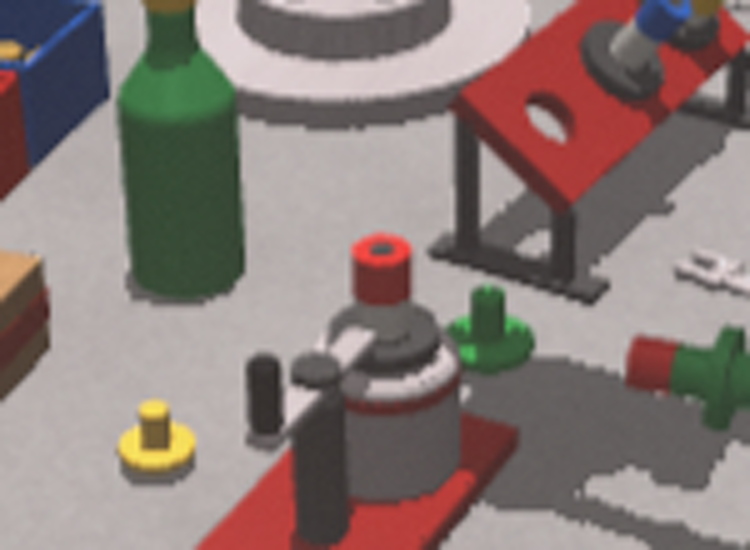

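View pics/f1t.png

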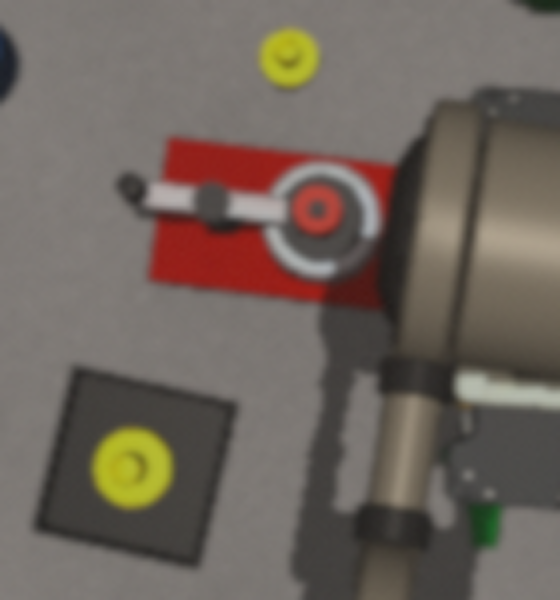

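The clamp finger is over the flange and hit a hard stop, the plug is upright in the tray, and the robot is clear. I'll run one last check on the arbor, then hand in.

```bash
python3 - <<'E'
from h import *
print(tri(A((317,208))[0],px((250,150),5,(381,245))[0]))
k=tri(A((131,186))[0],px((250,150),5,(264,362))[0])[0];print("knob",k,np.arctan2(*(k-PV)[[1,0]]))
env.job_done();print(env.read_state()["time"])
E
```

```text
(array([0.5884, 0.1148, 0.1394]), np.float64(0.0012134532042477953))
knob [0.6009 0.228  0.1389] 1.4428307505292624
the job is handed in; nothing more can be done
the job is handed in; nothing more can be done
```

The job is done and handed in. The robot's clock read about 34 s just before that, and the hand-in gives no verdict.

- **Plug:** I took the larger yellow plug out of the socket and stood it knob up in the middle of the black tray. The pictures show it standing there.
- **Arbor:** I lifted the red-banded arbor out along its own axis and lowered it until it met about 14 N of resistance at the expected seat height, then released it. Its top measured (0.588, 0.115, 0.139) m against an expected (0.587, 0.114, 0.138) m, so it is home and upright to within about 1.5 mm.
- **Clamp:** I swung the finger over the flange until it stopped moving and the force rose to about 11 N, then let go. The knob angle measured 1.443 rad against an expected 1.456 rad, which is within measuring error. The pictures show the finger pointing at the arbor over its flange.

The gripper was open and clear of everything at hand-in. The blue arbor stayed in place. The yellow arbor is only partly visible in the last picture, but I saw no sign that it moved. I saw no disturbance to the bystanders in view, but I took no full-scene picture at the end; the tin, bearing and purple arbor were out of the last crops or barely in them.

None of the checks failed. The one disagreement was an early rough reading of the tray's centre, about 8 mm different between the two cameras; the plug was placed near the better one.

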